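Lock a dish clamp on a microscope bench rail with a quarter-turn T-stud

TASK

Take the orange-winged T-stud from its grey block and drop its cross-bar into the open stretch of the T-slot rail until its collar sits on the rail. Slide it along the slot against the blue sprung shoe and push the shoe until it is fully closed against the dish frame, then, keeping it closed, turn the stud a quarter turn so that its bar locks across the slot, and let go. Never push on the shoe with more than 20 N, and leave the bottle, the dish and the box where they are.

Things in the scene. Friction and masses are not known exactly. Their poses are not given: they have to be found in the camera images.
- stud: T-stud, 75 mm tall, 80 to 170 g, upright in its block. Origin: middle of the underside of its cross-bar; z up the stud, x along the bar. Bottom to top: round steel cross-bar 8 mm thick, 28 mm long (z 0 to 8 mm); round neck 8 mm thick; round dark collar 32 mm across, z 13.4 to 21.4 mm; orange wing. Same either way round; it may be turned either way.
- stud_wing (a point): Middle of the stud's orange wing, 50 mm above the stud's origin, where to grip. The wing spans z 21 to 75 mm of the stud, is 32 mm long along x and 12 mm thick along y (parallel to the cross-bar).
- holder: Fixed grey block 60 x 50 x 40 mm (x, y, z), origin under its centre, with a 33 x 13 mm pocket in the top, 25 mm deep, long side along the block's x. The stud hangs in it by its collar, bar in the pocket along the block's x: lift it straight up at least 30 mm.
- rail: Fixed aluminium T-slot rail, 46 mm wide, top 24 mm above the bench. Origin on its underside under the slot's centre line; x along the slot towards the clamp; rail from x = -130 to +225 mm. Slot mouth 11 mm wide between lips 6 mm thick; channel below 34 mm wide, 12 mm deep. The bar passes the mouth only parallel to the slot; with the collar on the rail the stud's origin is 10.6 mm above the bench.
- rail_open (a point): Point on the rail's top in the middle of the mouth at the rail's x = -45 mm, on the open stretch (x = -110 to -25 mm) where the stud can be dropped in. Turned across, the bar binds under the lips by about 0.5 mm (a stiff turn, some 0.1 to 0.3 Nm, pulling the collar down); friction then holds the stud against the shoe's spring. Unlocked, the spring pushes it back.
- shoe (a joint): Travel (m) of the dish clamp's blue sprung shoe along the rail's +x: 0 open, 0.012 fully closed (hard stop). A tongue 24 mm wide lying on the rail, 25 to 34 mm above the bench; its front face meets the collar; spring 1.5 N open, 3.3 N closed. The clamp's place is not measured: the open face lies at rail x = 0 to +60 mm, to be found by feel or sight. The clamp is under 46 mm high.
- medium_bottle: Bystander: small glass jar with blue cap, 48 mm in diameter, 85 mm tall, origin under its centre.
- culture_dish: Bystander: clear round culture dish, 64 mm in diameter, 17 mm tall, origin under its centre.
- tip_box: Bystander: green box 60 x 85 x 50 mm, origin under its centre.

How it is judged:
By the outcome, as a careful person would: the job done as asked, in the order asked, and still so for the second after the job is handed in, with the robot touching nothing.
It also fails if it takes over 58 s, if anything falls off the work surface, if the arm or the gripper's body presses on something with over 40 N, if the wrist force passes 120 N, or if a joint passes its speed limit or range.

ROBOT

A 6-joint arm with a two-finger parallel gripper is mounted at the origin on the work surface. World frame = base frame: x ahead of the robot, y to its left, z up, the work surface at z = 0. Lengths are in m, angles in rad, forces in N, time in s.
With the tool pointing down it reaches from about 0.225 to 0.875 m from the base axis. Payload 3.4 kg.
Tool frame: the origin (TCP) lies at the very end of the fingers, on their centre line; the grasp point (between the pads) lies 19 mm behind it (manip.grasp_offset is the distance from the TCP to the grasp point, in m); x points along the fingers, y is the direction in which the jaws open and shut, and the axes are right-handed (so a half turn about x gives the same grasp; the last joint's range is limited). The gripper opens to 85 mm and grips with 20 to 120 N. Pads are 22 mm wide; open, the fingers measure 114 mm over their backs; the gripper's body (76 mm by 85 mm) begins 54 mm behind the grasp point. The pads swing forward as they close: fully open they stand 13 mm farther back than shut.
Start: joints at [0.983, 0.276, 1.505, -0, 1.361, -0.121], TCP at [0.259, 0.514, 0.231] pointing down, gripper open.
Joint ranges: [-2.89, 2.89], [-0.75, 2.08], [0.22, 2.7], [-1.18, 4.32], [0.11, 2.71], [-2.7, 2.7]. Speed limits (rad/s): [2.57, 2.57, 3.14, 3.14, 3.14, 3.14].

INTERFACE

Orientations are given as a unit quaternion [w, x, y, z].
In Python, from rig import manip gives the robot as it stands.
- The arm moves only by the tool step_arm, never from a script. Its argument "increments" is a list of rows, each an object with "grip": the opening, from 0 (shut) to 1 (fully open); "delta_pos": the shift along the world's x, y, z in m, a list of three; "twist": the turn about the world's z in degrees. A call has 1 to 10 rows; each row shifts and turns the commanded pose from where the row before left it; what a row does not reach is not made up. A row lasts 1/12 s, in which the tool goes at most 41.7 mm and 7.16 degrees, less where a joint would pass 70% of its speed; a pose out of reach is approached as far as the arm can. A call with a gripper value outside its range is refused whole. The fingers move at their own pace and stop on an object; "force" is the grip in N (left out, the last holds). Time passes only in rows, so rows that do not move let the fingers close. It gives the time, the measured TCP pose, the force and the opening at its end, in the units of the state.
- manip.get_state(): the state, without advancing time (a new reading comes with each control period).
- manip.get_image(name): name is "side" or "top"; returns a dict with "img" (400x640x3 uint8, red, green, blue), "fx", "fy", "cx", "cy" (pixels), "rvec" (rotation vector, rad) and "tvec" (3), from world to camera coordinates, as OpenCV has them. Camera axes: x right, y down, z forward; pixel columns grow to the right and rows downward; lengths in m; the calibration is good to about 2 mm. A picture is of the moment at which its call begins. There is no depth.
- manip.sign_off(): hands the job in, once; it reports no verdict.
The state is a dict: "clock": time; "qpos": joint angles; "qd": joint speeds; "effort": joint torques, N m; "position": TCP position; "ee_rot": TCP orientation; "contact_force": force on the tool from outside, world axes, zero at the start; "moment": the same for the moment, N m; "width": finger opening in m.
Only numpy, scipy, OpenCV 4.12 (cv2) and the standard library are available. Lean on these libraries where they do the work, as an engineer would, in place of code of your own. Each camera call takes 0.05 s, during which the arm holds its last target. There are 200 camera calls.

## Working session

There is one attempt and no reset: what is moved stays moved. The work goes in short steps, Python scripts to look and compute and a tool call to move; the robot and the scene stay as the last step left them, time stands still between calls to the robot, and variables do not carry over. Pictures are saved under pics/ and viewed, about 8 in all and at most 12, crops included, and the job is handed in when it is done.

Besides the shell and the picture viewer there is one more tool, called after "Emit:" in YAML: its name, and indented under it one key for each argument. step_arm: Moves the arm, as the interface text tells. Its arguments: {"type":"object","properties":{"increments":{"type":"array"},"force":{"type":"number"}},"required":["increments"]}

```bash
mkdir -p pics; ls; cat > h.py <<'E'
import sys; sys.path.insert(0,'.')
import numpy as np, cv2
from rig import manip
def snap(name,tag):
    d=manip.get_image(name); cv2.imwrite(f'pics/{tag}.png',cv2.cvtColor(d['img'],cv2.COLOR_RGB2BGR))
    np.savez(f'pics/{tag}.npz',**d); return d
def load(tag): return dict(np.load(f'pics/{tag}.npz'))
def K(d): return np.array([[d['fx'],0,d['cx']],[0,d['fy'],d['cy']],[0,0,1]],float)
def proj(d,P): return cv2.projectPoints(np.array(P,float).reshape(-1,3),d['rvec'],d['tvec'],K(d),None)[0].reshape(-1,2)
def back(d,px,z):
    R=cv2.Rodrigues(d['rvec'])[0]; C=-R.T@np.ravel(d['tvec'])
    px=np.array(px,float).reshape(-1,2); r=np.c_[px,np.ones(len(px))]@np.linalg.inv(K(d)).T@R
    return C+r*((z-C[2])/r[:,2])[:,None]
E
python3 - <<'E'
from h import *
a=snap('top','t0');b=snap('side','s0')
for d in(a,b):
    R=cv2.Rodrigues(d['rvec'])[0];print(-R.T@np.ravel(d['tvec']),d['fx'],R.round(2).tolist())
print(manip.get_state(),manip.grasp_offset)
E
```

```text
pics
[ 0.47147734 -0.05860095  0.85981294] 440.71983229642797 [[0.01, -1.0, 0.03], [-0.99, -0.01, -0.15], [0.15, -0.03, -0.99]]
[ 0.34460591 -0.70888554  0.87375606] 447.50772713411214 [[0.95, -0.33, 0.0], [-0.25, -0.71, -0.66], [0.21, 0.62, -0.75]]
{'clock': 0.1, 'qpos': array([ 9.82991582e-01,  2.76533427e-01,  1.50601640e+00,  1.04270382e-06,
        1.36070532e+00, -1.20981710e-01]), 'qd': array([ 0.00040182, -0.00223128, -0.00355409,  0.00019457,  0.00097831,
        0.00010053]), 'effort': array([ 2.72495301e-03, -4.17699623e+01, -2.46405691e+01, -9.72967337e-05,
        5.82090259e-03, -1.23195534e-05]), 'position': array([0.25850826, 0.51307912, 0.23052133]), 'ee_rot': array([ 0.68772759,  0.16300118,  0.68813621, -0.16410344]), 'contact_force': array([ 0.58794883, -0.18620357, -0.32047882]), 'moment': array([ 0.00522438,  0.03427291, -0.01093699]), 'width': 0.08531456918719892} 0.0187
```

View pics/t0.png

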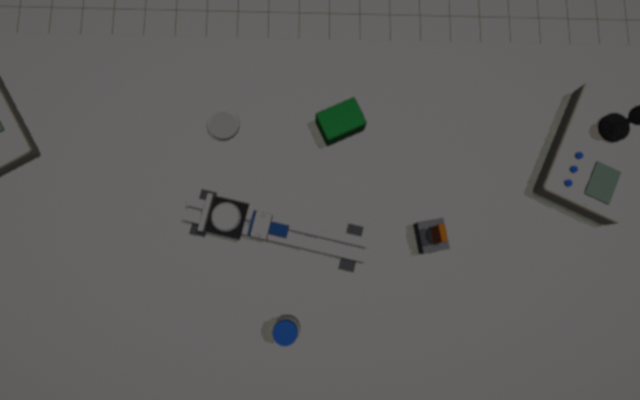

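View pics/s0.png

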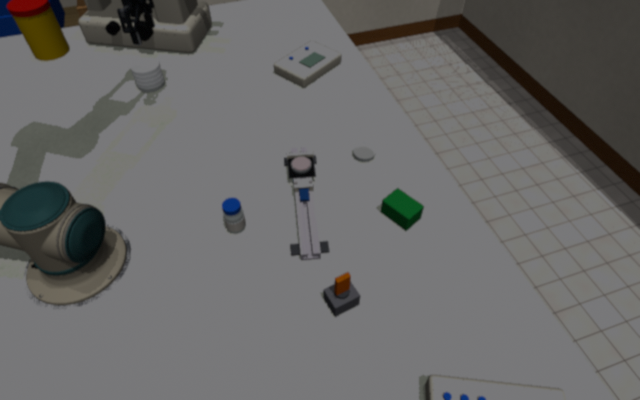

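The top view shows the rail at about (190,210) to (365,255), the clamp on its left, the stud and holder at (435,235), the jar at (285,332), the dish at (223,126) and the box at (341,121). The side view shows the stud at (342,285) and the rail from (300,160) to (310,255). I'll zoom in for edges.

```bash
python3 - <<'E'
from h import *
def crop(tag,x0,y0,x1,y1,s,rot=False):
    im=load(tag)['img'][y0:y1,x0:x1,::-1]; im=cv2.resize(im,None,fx=s,fy=s,interpolation=cv2.INTER_CUBIC)
    return np.clip(255*(im/255.)**0.6*1.1,0,255).astype(np.uint8)
a=crop('t0',176,180,376,280,4); b=crop('t0',405,210,460,260,4)
c=crop('s0',280,140,370,320,3)
b=cv2.resize(b,None,fx=1,fy=1)
W=np.zeros((600,800,3),np.uint8); W[:400]=a; W[400:600,:220]=b
W[400:600,240:240+200]=0
cv2.imwrite('pics/z1.png',W); cv2.imwrite('pics/z2.png',crop('s0',280,140,370,320,3.3))
E
```

```text
(no output)
```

View pics/z1.png

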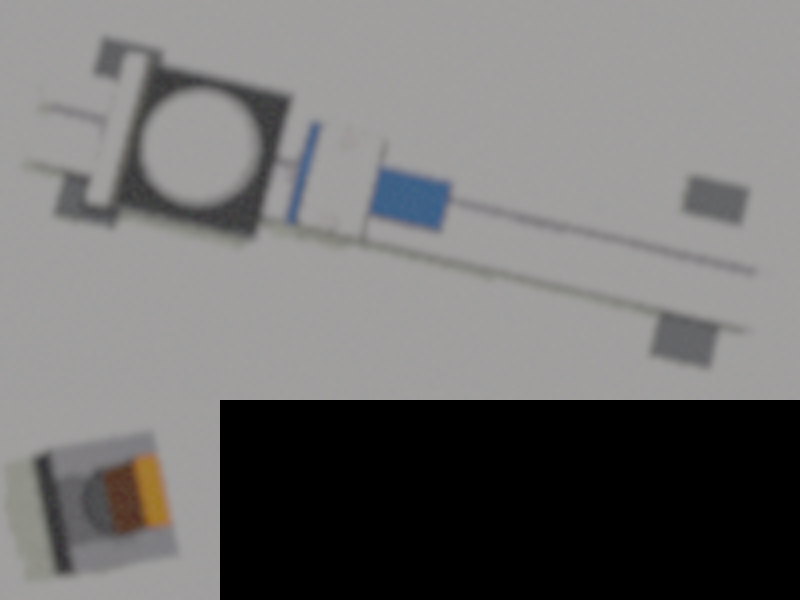

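View pics/z2.png

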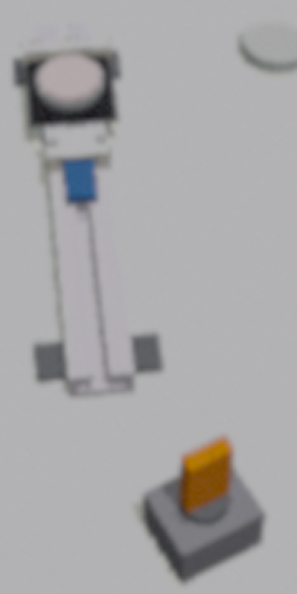

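Views show: blue tongue front face at about (287,231) in t0, slot line running (290,231) to (365,248), wing top face (bright orange) at about (443,235), and about 12 mm of gap between the rear blue strip and the dish frame. Next, sub-pixel features and a pose fit.

```bash
python3 - <<'E'
from h import *
from scipy.optimize import least_squares
t=load('t0');s=load('s0')
def seg(d,lo,hi,box):
    x0,y0,x1,y1=box; im=cv2.resize(d['img'][y0:y1,x0:x1],None,fx=8,fy=8,interpolation=cv2.INTER_CUBIC)
    h=cv2.cvtColor(im,cv2.COLOR_RGB2HSV); m=cv2.inRange(h,lo,hi)
    n,l,st,c=cv2.connectedComponentsWithStats(m); k=1+np.argmax(st[1:,4]); m=(l==k).astype(np.uint8)
    p=cv2.findContours(m,0,1)[0][0]; r=cv2.minAreaRect(p)
    f=lambda q:(np.array(q)+.5)/8-.5+[x0,y0]
    return f(cv2.boxPoints(r)),f(c[k])
hz=lambda d,x,y:cv2.cvtColor(d['img'][y:y+1,x:x+1],cv2.COLOR_RGB2HSV)[0,0]
print(hz(t,279,230),hz(t,443,235),hz(t,436,235),hz(s,303,195),hz(s,343,283))
bt,ct=seg(t,(95,100,40),(125,255,255),(262,215,296,245))
print('tongue corners world z34',back(t,bt,.034).round(4).tolist(),back(t,ct,.034).round(4))
v=hz(t,443,235)[2]
ot,oc=seg(t,(8,120,int(v*.72)),(25,255,255),(420,218,455,250))
print('wing top',ot.round(1).tolist(),back(t,ot,.1016).round(4).tolist(),back(t,oc,.1016).round(4))
# slot line: darkest row centroid per column
g=t['img'].astype(float).mean(2)
def line(u0,u1,f):
    U=np.arange(u0,u1);V=[]
    for u in U:
        y=f(u);r=np.arange(int(y)-4,int(y)+6);w=g[r,u];w=np.clip(np.median(w)-w-3,0,None);V.append((w*r).sum()/max(w.sum(),1e-6))
    p=np.polyfit(U,V,1);return p,np.std(V-np.polyval(p,U))
for nm,f in(('slot',lambda u:230.6+(u-290)*.227),('low',lambda u:241+(u-270)*.2327)):
    p,e=line(294,360,f);z=.024 if nm=='slot' else 0.
    W=back(t,[[294,np.polyval(p,294)],[360,np.polyval(p,360)]],z);dd=W[0]-W[1]
    print(nm,e,W.round(4).tolist(),np.degrees(np.arctan2(dd[1],dd[0])))
print('rail end line slot px (364.5,247.5) low (363,262.3)',back(t,[[364.5,247.5],[186,206.2]],.024).round(4).tolist())
print('side: slot',back(s,[[280+82/3.3,140+207/3.3],[280+105/3.3,140+372/3.3]],.024).round(4).tolist(),'tongue front top',back(s,[[280+66/3.3,140+199/3.3],[280+96/3.3,140+195/3.3]],.034).round(4).tolist())
print('side wing top ends',back(s,[[280+182/3.3,140+458/3.3],[280+212/3.3,140+440/3.3],[280+231/3.3,140+440/3.3],],.1016).round(4).tolist())
E
```

```text
[108 174  76] [ 17 232 101] [  6 170  36] [107 216  78] [ 12 255  70]
tongue corners world z34 [[0.5394, 0.0209, 0.034], [0.5606, 0.0165, 0.034], [0.5531, -0.0167, 0.034], [0.5319, -0.0121, 0.034]] [[0.5462 0.0023 0.034 ]]
wing top [[437.6, 224.0], [443.6, 222.7], [447.5, 240.5], [441.5, 241.8]] [[0.5515, -0.2797, 0.1016], [0.5538, -0.2903, 0.1016], [0.5229, -0.296, 0.1016], [0.5205, -0.2854, 0.1016]] [[ 0.5371 -0.2878  0.1016]]
slot 0.12392196253921811 [[0.5437, -0.0272, 0.024], [0.5155, -0.1525, 0.024]] 77.32389588005421
low 0.8432337807598552 [[0.5165, -0.0267, 0.0], [0.4836, -0.155, 0.0]] 75.60290061467431
rail end line slot px (364.5,247.5) low (363,262.3) [[0.5137, -0.1611, 0.024], [0.5894, 0.1782, 0.024]]
side: slot [[0.5405, -0.0143, 0.024], [0.5104, -0.1614, 0.024]] tongue front top [[0.5293, -0.0111, 0.034], [0.5517, -0.0147, 0.034]]
side wing top ends [[0.5196, -0.2848, 0.1016], [0.541, -0.279, 0.1016], [0.5519, -0.2828, 0.1016]]
```

```bash
python3 - <<'E'
from h import *
a=np.radians(77.3);ux=np.array([np.cos(a),np.sin(a)]);un=np.array([-ux[1],ux[0]])
O=np.array([.5425,-.0144])
for tag in('t0','s0'):
    d=load(tag);im=d['img'].astype(np.float32)
    offs=np.arange(-34,35,1.)/1000
    def prof(l0,l1,z):
        L=np.linspace(l0,l1,60);P=np.array([[*(O+l*ux+o*un),z] for l in L for o in offs])
        q=proj(d,P).astype(np.float32).reshape(len(L),len(offs),2)
        return cv2.remap(im,q[...,0],q[...,1],cv2.INTER_CUBIC)
    r=prof(-.125,-.02,.024).mean((0,2)); t=prof(.004,.028,.034).mean(0); f=prof(-.121,-.114,0.0).mean((0,2))
    print(tag); print('off  rail  feet tongueRGB')
    for i in range(len(offs)): print(int(offs[i]*1000),r[i].round(0).astype(int),f[i].round(0).astype(int),t[i].round(0).astype(int).tolist(),end=' | ' if i%3<2 else '\n')
E
```

```text
t0
off  rail  feet tongueRGB
-34 91 47 [101, 100, 99] | -33 91 47 [101, 100, 99] | -32 91 46 [101, 100, 99]
-31 91 45 [101, 100, 99] | -30 91 46 [101, 100, 100] | -29 91 50 [101, 100, 100]
-28 91 56 [101, 100, 100] | -27 92 64 [101, 100, 99] | -26 92 75 [101, 100, 99]
-25 94 85 [101, 100, 100] | -24 95 92 [101, 100, 100] | -23 97 97 [101, 100, 99]
-22 99 99 [101, 100, 99] | -21 99 100 [101, 100, 99] | -20 100 100 [101, 100, 99]
-19 100 101 [101, 100, 100] | -18 100 100 [102, 100, 100] | -17 100 100 [102, 100, 99]
-16 100 100 [100, 99, 99] | -15 100 100 [97, 97, 97] | -14 100 100 [91, 91, 93]
-13 100 100 [82, 83, 89] | -12 100 100 [68, 72, 84] | -11 100 99 [53, 61, 80]
-10 100 96 [39, 52, 77] | -9 99 91 [28, 46, 76] | -8 95 85 [22, 44, 75]
-7 90 78 [21, 44, 75] | -6 83 75 [21, 44, 75] | -5 78 76 [21, 44, 75]
-4 75 81 [21, 44, 75] | -3 78 88 [21, 44, 75] | -2 84 93 [21, 44, 76]
-1 90 97 [22, 44, 75] | 0 95 99 [21, 43, 75] | 1 98 100 [21, 43, 75]
2 100 100 [21, 43, 75] | 3 100 100 [21, 44, 75] | 4 100 100 [21, 44, 75]
5 100 100 [21, 44, 76] | 6 100 100 [21, 44, 76] | 7 100 100 [20, 44, 
[... 1834 characters left out ...]
19 119 [13, 39, 77] | 9 118 118 [13, 39, 77] | 10 118 118 [15, 40, 77]
11 118 118 [19, 41, 77] | 12 118 119 [28, 46, 78] | 13 119 119 [43, 54, 79]
14 119 119 [59, 64, 83] | 15 119 119 [77, 78, 90] | 16 119 118 [93, 91, 99]
17 119 118 [104, 102, 108] | 18 119 118 [112, 110, 114] | 19 120 119 [116, 114, 118]
20 120 119 [118, 116, 120] | 21 119 119 [119, 117, 120] | 22 118 115 [117, 115, 118]
23 115 111 [112, 111, 113] | 24 108 101 [106, 105, 107] | 25 100 87 [98, 98, 98]
26 93 72 [91, 91, 90] | 27 90 57 [87, 87, 85] | 28 91 47 [87, 88, 85]
29 97 41 [91, 92, 89] | 30 104 39 [97, 99, 96] | 31 110 41 [103, 104, 102]
32 114 42 [108, 109, 108] | 33 116 43 [113, 113, 113] | 34 117 44 [116, 116, 117]
```

```bash
python3 - <<'E'
from h import *
from scipy.spatial.transform import Rotation as R
s=manip.get_state();M=R.from_quat(np.roll(s['ee_rot'],-1)).as_matrix();print(M.round(3),np.degrees(np.arctan2(M[1,1],M[0,1])))
for n,p in (('stud',(.5372,-.2879)),('open',(.5279,-.0768)),('end',(.545,-.019))): print(n,np.degrees(np.arctan2(p[1],p[0])))
E
```

```text
[[-0.001  0.45   0.893]
 [-0.001  0.893 -0.45 ]
 [-1.    -0.002 -0.   ]] 63.25300737385165
stud -28.188060437734965
open -8.277438807654558
end -1.996658900960566
```

Emit:
step_arm:
  increments:
    - {"grip": 1,"delta_pos": [0.0127,-0.036,0],"twist": -6.4}
    - {"grip": 1,"delta_pos": [0.0127,-0.036,0],"twist": -6.4}
    - {"grip": 1,"delta_pos": [0.0127,-0.036,0],"twist": -6.4}
    - {"grip": 1,"delta_pos": [0.0127,-0.036,0],"twist": -6.4}
    - {"grip": 1,"delta_pos": [0.0127,-0.036,0],"twist": -6.4}
    - {"grip": 1,"delta_pos": [0.0127,-0.036,0],"twist": -6.4}
    - {"grip": 1,"delta_pos": [0.0127,-0.036,0],"twist": -6.4}
    - {"grip": 1,"delta_pos": [0.0127,-0.036,0],"twist": -6.4}
    - {"grip": 1,"delta_pos": [0.0127,-0.036,0],"twist": -6.4}
    - {"grip": 1,"delta_pos": [0.0127,-0.036,0],"twist": -6.4}
  force: 40

```text
clock: 0.93
position: [0.3856, 0.1517, 0.2312]
ee_rot: [-0.495, -0.505, -0.495, 0.505]
contact_force: [1.3, 0.3, 0.7]
width: 0.0854
```

Emit:
step_arm:
  increments:
    - {"grip": 1,"delta_pos": [0.0127,-0.036,0],"twist": -6.4}
    - {"grip": 1,"delta_pos": [0.0127,-0.036,0],"twist": -6.4}
    - {"grip": 1,"delta_pos": [0.0127,-0.036,0],"twist": -6.4}
    - {"grip": 1,"delta_pos": [0.0127,-0.036,0],"twist": -6.4}
    - {"grip": 1,"delta_pos": [0.0127,-0.036,0],"twist": -6.4}
    - {"grip": 1,"delta_pos": [0.0127,-0.036,0],"twist": -6.4}
    - {"grip": 1,"delta_pos": [0.0127,-0.036,0],"twist": -6.4}
    - {"grip": 1,"delta_pos": [0.0127,-0.036,0],"twist": -6.4}
    - {"grip": 1,"delta_pos": [0.0127,-0.036,0],"twist": -6.4}
    - {"grip": 1,"delta_pos": [0,0,0],"twist": 0}

```text
clock: 1.77
position: [0.5026, -0.1774, 0.2305]
ee_rot: [0.192, 0.681, 0.188, -0.681]
contact_force: [1.0, -0.1, 0.4]
width: 0.0855
```

Emit:
step_arm:
  increments:
    - {"grip": 1,"delta_pos": [0.0087,-0.0276,0],"twist": -5.2}
    - {"grip": 1,"delta_pos": [0.0087,-0.0276,0],"twist": -5.2}
    - {"grip": 1,"delta_pos": [0.0086,-0.0276,0],"twist": -5.2}
    - {"grip": 1,"delta_pos": [0.0086,-0.0277,0],"twist": -5.1}
    - {"grip": 1,"delta_pos": [0,0,-0.03],"twist": 0}
    - {"grip": 0.6,"delta_pos": [0,0,-0.03],"twist": 0}
    - {"grip": 0.6,"delta_pos": [0,0,-0.03],"twist": 0}
    - {"grip": 0.6,"delta_pos": [0,0,-0.03],"twist": 0}
    - {"grip": 0.6,"delta_pos": [0,0,-0.03],"twist": 0}
    - {"grip": 0.6,"delta_pos": [0,0,-0.0175],"twist": 0}

```text
clock: 2.6
position: [0.5326, -0.2791, 0.0602]
ee_rot: [-0.066, -0.702, -0.069, 0.705]
contact_force: [0.4, 0.2, 0.2]
width: 0.0511
```

```bash
python3 - <<'E'
from h import *
a=snap('top','t1');b=snap('side','s1')
A=cv2.resize(a['img'][180:280,390:490,::-1],None,fx=4,fy=4,interpolation=cv2.INTER_CUBIC)
B=cv2.resize(b['img'][230:330,290:390,::-1],None,fx=4,fy=4,interpolation=cv2.INTER_CUBIC)
cv2.imwrite('pics/z3.png',np.clip(np.hstack([A,B])*1.8,0,255).astype(np.uint8))
s=manip.get_state();print(s['clock'],s['position'],s['contact_force'])
E
```

```text
2.7 [ 0.5319003  -0.27871211  0.05995147] [-0.81262305 -0.02391416  0.27293525]
```

View pics/z3.png

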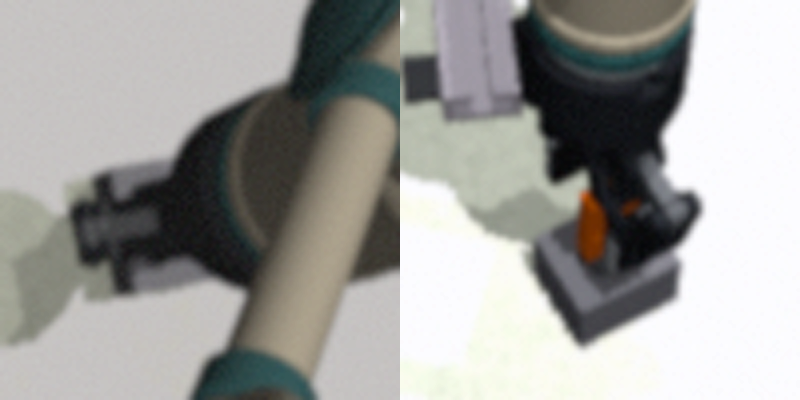

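The crop shows the wing at about (590,230) between the fingers, close to the left one. The tool is about 5 and 9 mm short in x and y, so I correct that, then close and lift.

Emit:
step_arm:
  increments:
    - {"grip": 0.6,"delta_pos": [0.0027,-0.0045,0.0015],"twist": 0}
    - {"grip": 0.6,"delta_pos": [0.0027,-0.0045,0.0015],"twist": 0}
    - {"grip": 0.6,"delta_pos": [0,0,0],"twist": 0}
    - {"grip": 0,"delta_pos": [0,0,0],"twist": 0}
    - {"grip": 0,"delta_pos": [0,0,0],"twist": 0}
    - {"grip": 0,"delta_pos": [0,0,0],"twist": 0}
    - {"grip": 0,"delta_pos": [0,0,0],"twist": 0}
    - {"grip": 0,"delta_pos": [0,0,0],"twist": 0}
    - {"grip": 0,"delta_pos": [0,0,0],"twist": 0}
  force: 60

```text
clock: 3.45
position: [0.5401, -0.2896, 0.0674]
ee_rot: [0.067, 0.704, 0.068, -0.704]
contact_force: [-0.5, 2.3, 4.7]
width: 0.0112
```

Emit:
step_arm:
  increments:
    - {"grip": 0,"delta_pos": [0,0,0.01],"twist": 0}
    - {"grip": 0,"delta_pos": [0,0,0.02],"twist": 0}
    - {"grip": 0,"delta_pos": [0,0,0.03],"twist": 0}
    - {"grip": 0,"delta_pos": [0,0,0.01],"twist": 0}
    - {"grip": 0,"delta_pos": [-0.0012,0.0213,0],"twist": 6.65}
    - {"grip": 0,"delta_pos": [-0.0012,0.0213,0],"twist": 6.65}
    - {"grip": 0,"delta_pos": [-0.0012,0.0213,0],"twist": 6.65}
    - {"grip": 0,"delta_pos": [-0.0012,0.0213,0],"twist": 6.65}
    - {"grip": 0,"delta_pos": [-0.0012,0.0213,0],"twist": 6.65}
    - {"grip": 0,"delta_pos": [-0.0012,0.0213,0],"twist": 6.65}

```text
clock: 4.28
position: [0.5326, -0.1614, 0.1365]
ee_rot: [-0.305, -0.638, -0.305, 0.638]
contact_force: [0.7, 0.7, -1.4]
width: 0.0111
```

Emit:
step_arm:
  increments:
    - {"grip": 0,"delta_pos": [-0.0012,0.0213,0],"twist": 6.65}
    - {"grip": 0,"delta_pos": [-0.0012,0.0213,0],"twist": 6.65}
    - {"grip": 0,"delta_pos": [-0.0012,0.0213,0],"twist": 6.65}
    - {"grip": 0,"delta_pos": [-0.0012,0.0213,0],"twist": 6.65}
    - {"grip": 0,"delta_pos": [0,0,-0.03],"twist": 0}
    - {"grip": 0,"delta_pos": [0,0,-0.02],"twist": 0}
    - {"grip": 0,"delta_pos": [0,0,0],"twist": 0}
    - {"grip": 0,"delta_pos": [0,0,0],"twist": 0}

```text
clock: 4.95
position: [0.5273, -0.0768, 0.086]
ee_rot: [-0.442, -0.551, -0.443, 0.552]
contact_force: [1.2, 0.8, -1.1]
width: 0.0113
```

```bash
python3 - <<'E'
from h import *
a=snap('top','t2');b=snap('side','s2')
A=cv2.resize(a['img'][190:290,270:370,::-1],None,fx=4,fy=4,interpolation=cv2.INTER_CUBIC)
B=cv2.resize(b['img'][170:270,260:360,::-1],None,fx=4,fy=4,interpolation=cv2.INTER_CUBIC)
cv2.imwrite('pics/z4.png',np.clip(np.hstack([A,B])*1.8,0,255).astype(np.uint8))
s=manip.get_state();print(s)
E
```

```text
{'clock': 5.05, 'qpos': array([-2.75586374e-01,  3.36941194e-01,  1.80620700e+00, -1.81142814e-04,
        9.96360551e-01, -5.62206637e-02]), 'qd': array([-0.0025856 , -0.01111323, -0.01371256,  0.0017182 , -0.00010859,
        0.00034769]), 'effort': array([ 1.60931745e-01, -4.03231931e+01, -1.94905186e+01,  3.07598777e-03,
        6.98343362e-02,  2.77647081e-05]), 'position': array([ 0.52907755, -0.07754965,  0.08774673]), 'ee_rot': array([ 0.44292186,  0.55208892,  0.44165967, -0.55132095]), 'contact_force': array([-0.02897861, -0.59920399, -0.90518072]), 'moment': array([-0.03082448, -0.06330374,  0.0285048 ]), 'width': 0.010950250768520799}
```

View pics/z4.png

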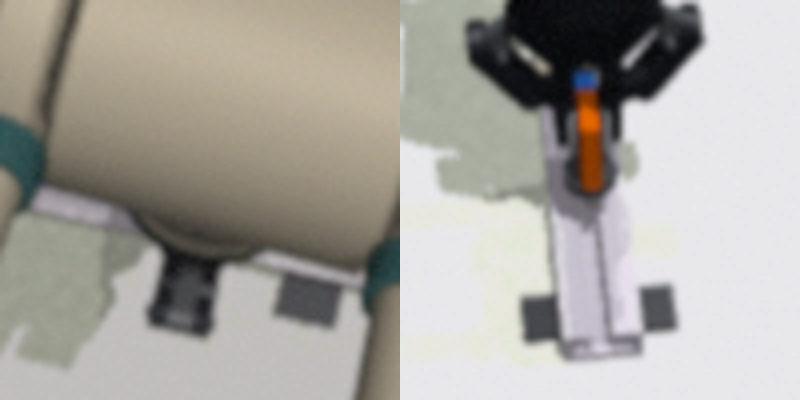

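The side crop shows the stud held upright, wing at about (590,150), collar at (590,185), with the slot below it. Next I measure the wing's centre line against the slot centre in the same camera.

```bash
cat > m.py <<'E'
from h import *
def run(tag,pos,hz=.0408):
    a=np.radians(77.3);ux=np.array([np.cos(a),np.sin(a)]);un=np.array([-ux[1],ux[0]]);O=np.array([.5425,-.0144])
    d=load(tag);h=cv2.cvtColor(d['img'],cv2.COLOR_RGB2HSV);m=cv2.inRange(h,(5,150,35),(22,255,255));m[:,:285]=0;m[:,350:]=0;m[:150]=0;m[262:]=0
    im=d['img'].astype(float);sc=np.clip((im[...,0]-im[...,2]),0,None)*(cv2.dilate(m,np.ones((3,5)))>0)
    c=np.array(pos[:2]); print('tcp perp',1e3*(c-O)@un,'along',1e3*(c-O)@ux)
    zo=pos[2]-hz
    for zs in (.026,.032,.038,.045,.055,.065):
        e=np.r_[c-.016*ux,zo+zs]; v=proj(d,e)[0]; r=int(round(v[1])); w=sc[r]; 
        if w.sum()<50: print(zs,r,'none');continue
        u=(w*np.arange(w.size)).sum()/w.sum(); print(zs,v.round(1),'meas u %.2f width %d'%(u,(w>w.max()/2).sum()),'perp mm %.2f'%(1e3*(back(d,[[u,r]],e[2])[0,:2]-O)@un))
E
python3 -c "
from m import *
run('s2',[.5291,-.0775,.0877])"
```

```text
tcp perp -0.8001326057896034 along -64.50216886131157
0.026 [308.5 215.3] meas u 307.46 width 4 perp mm 1.37
0.032 [308.4 213.7] meas u 307.39 width 5 perp mm 1.56
0.038 [308.3 212. ] meas u 307.28 width 5 perp mm 1.59
0.045 [308.3 210.1] meas u 307.21 width 5 perp mm 1.55
0.055 [308.2 207.3] meas u 307.15 width 5 perp mm 1.43
0.065 [308.1 204.4] meas u 307.05 width 5 perp mm 1.38
```

Emit:
step_arm:
  increments:
    - {"grip": 0,"delta_pos": [-0.0008,0.0002,-0.01],"twist": -0.2}
    - {"grip": 0,"delta_pos": [0,0,-0.007],"twist": 0}
    - {"grip": 0,"delta_pos": [0,0,0],"twist": 0}
    - {"grip": 0,"delta_pos": [0,0,0],"twist": 0}
    - {"grip": 0,"delta_pos": [0,0,0],"twist": 0}

```text
clock: 5.47
position: [0.5274, -0.0769, 0.0699]
ee_rot: [0.441, 0.553, 0.441, -0.552]
contact_force: [0.2, 0.3, -0.2]
width: 0.0113
```

Emit:
step_arm:
  increments:
    - {"grip": 0,"delta_pos": [0,0,-0.002],"twist": 0}
    - {"grip": 0,"delta_pos": [0,0,-0.002],"twist": 0}
    - {"grip": 0,"delta_pos": [0,0,-0.002],"twist": 0}
    - {"grip": 0,"delta_pos": [0,0,0],"twist": 0}
    - {"grip": 0,"delta_pos": [0,0,0],"twist": 0}

```text
clock: 5.88
position: [0.5272, -0.0767, 0.0637]
ee_rot: [-0.441, -0.552, -0.441, 0.552]
contact_force: [0.7, -0.7, -0.2]
width: 0.0109
```

Emit:
step_arm:
  increments:
    - {"grip": 0,"delta_pos": [0,0,-0.0015],"twist": 0}
    - {"grip": 0,"delta_pos": [0,0,-0.0015],"twist": 0}
    - {"grip": 0,"delta_pos": [0,0,0],"twist": 0}

```text
clock: 6.13
position: [0.5271, -0.0768, 0.0605]
ee_rot: [-0.441, -0.552, -0.442, 0.553]
contact_force: [-0.3, 0.2, -1.2]
width: 0.0112
```

```bash
python3 - <<'E'
from m import *
b=snap('side','s3');s=manip.get_state();print(s['position'],s['contact_force'],s['moment']);run('s3',s['position'])
E
```

```text
[ 0.52712622 -0.07672813  0.06064633] [-0.75523749  1.06700355 -2.06058042] [-0.02344316  0.0248578   0.00465358]
tcp perp 1.2950486971939277 along -64.18311259490262
0.026 [307.8 222.6] meas u 307.24 width 5 perp mm 2.70
0.032 [307.7 221. ] meas u 306.96 width 5 perp mm 3.11
0.038 [307.7 219.4] meas u 306.83 width 5 perp mm 3.15
0.045 [307.6 217.5] meas u 306.77 width 5 perp mm 3.36
0.055 [307.5 214.8] meas u 306.76 width 5 perp mm 3.05
0.065 [307.4 212. ] meas u 306.76 width 5 perp mm 2.74
```

Emit:
step_arm:
  increments:
    - {"grip": 0,"delta_pos": [0.0005,-0.0001,-0.0015],"twist": 0}
    - {"grip": 0,"delta_pos": [0,0,-0.002],"twist": 0}
    - {"grip": 0,"delta_pos": [0,0,-0.002],"twist": 0}
    - {"grip": 0,"delta_pos": [0,0,0],"twist": 0}
    - {"grip": 0,"delta_pos": [0,0,0],"twist": 0}

```text
clock: 6.6
position: [0.5276, -0.0768, 0.0551]
ee_rot: [-0.441, -0.552, -0.442, 0.553]
contact_force: [-0.7, 0.2, -1.2]
width: 0.0112
```

Emit:
step_arm:
  increments:
    - {"grip": 0,"delta_pos": [0,0,-0.001],"twist": 0}
    - {"grip": 0,"delta_pos": [0,0,-0.001],"twist": 0}
    - {"grip": 0,"delta_pos": [0,0,0],"twist": 0}
    - {"grip": 0,"delta_pos": [0,0,0],"twist": 0}

```text
clock: 6.93
position: [0.5278, -0.0769, 0.0533]
ee_rot: [0.441, 0.552, 0.441, -0.552]
contact_force: [0.2, 0.5, -1.4]
width: 0.0113
```

Emit:
step_arm:
  increments:
    - {"grip": 0,"delta_pos": [0,0,-0.001],"twist": 0}
    - {"grip": 0,"delta_pos": [0,0,-0.0005],"twist": 0}
    - {"grip": 0,"delta_pos": [0,0,0],"twist": 0}
    - {"grip": 0,"delta_pos": [0,0,0],"twist": 0}

```text
clock: 7.27
position: [0.5278, -0.0769, 0.0518]
ee_rot: [0.441, 0.552, 0.441, -0.552]
contact_force: [-0.3, -0.4, -1.1]
width: 0.0112
```

Emit:
step_arm:
  increments:
    - {"grip": 0,"delta_pos": [0,0,-0.0005],"twist": 0}
    - {"grip": 0,"delta_pos": [0,0,0],"twist": 0}
    - {"grip": 0,"delta_pos": [0,0,0],"twist": 0}

```text
clock: 7.52
position: [0.5279, -0.0769, 0.0514]
ee_rot: [0.442, 0.552, 0.441, -0.552]
contact_force: [-0.7, -0.3, -0.5]
width: 0.0114
```

Emit:
step_arm:
  increments:
    - {"grip": 0,"delta_pos": [0,0,-0.0005],"twist": 0}
    - {"grip": 0,"delta_pos": [0,0,0],"twist": 0}
    - {"grip": 0,"delta_pos": [0,0,0],"twist": 0}

```text
clock: 7.77
position: [0.5279, -0.0769, 0.0514]
ee_rot: [0.442, 0.552, 0.441, -0.552]
contact_force: [-1.5, 0.8, 4.4]
width: 0.0111
```

Emit:
step_arm:
  increments:
    - {"grip": 0,"delta_pos": [0,0,-0.0005],"twist": 0}
    - {"grip": 0,"delta_pos": [0,0,0],"twist": 0}
    - {"grip": 0,"delta_pos": [0,0,0],"twist": 0}

```text
clock: 8.02
position: [0.5279, -0.0769, 0.0514]
ee_rot: [0.442, 0.553, 0.441, -0.552]
contact_force: [-2.4, 0.2, 8.4]
width: 0.0112
```

```bash
python3 - <<'E'
from m import *
b=snap('side','s4');s=manip.get_state();print(s['position'],s['contact_force'],s['moment']);run('s4',s['position'])
B=cv2.resize(b['img'][150:270,250:370,::-1],None,fx=5,fy=5,interpolation=cv2.INTER_CUBIC)
cv2.imwrite('pics/z5.png',np.clip(B*1.9,0,255).astype(np.uint8))
E
```

```text
[ 0.52787082 -0.07689944  0.05134015] [-2.60796493  1.04695501  9.35146101] [ 0.10160328  0.44161134 -0.04411611]
tcp perp 0.5310103314556814 along -64.18653209239322
0.026 [308.2 225. ] meas u 307.50 width 4 perp mm 2.19
0.032 [308.2 223.4] meas u 307.43 width 5 perp mm 2.11
0.038 [308.1 221.8] meas u 307.36 width 5 perp mm 2.28
0.045 [308. 220.] meas u 307.30 width 5 perp mm 2.21
0.055 [307.9 217.3] meas u 307.26 width 5 perp mm 1.99
0.065 [307.8 214.6] meas u 307.16 width 5 perp mm 2.17
```

View pics/z5.png

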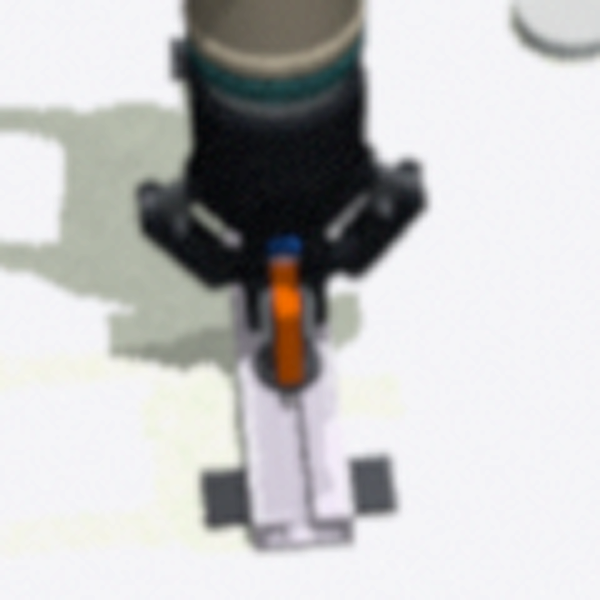

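Seated: z stopped at 0.0514, as predicted, with the vertical force rising. I ease the down force and slide towards the shoe.

Emit:
step_arm:
  increments:
    - {"grip": 0,"delta_pos": [0,0,0.0007],"twist": 0}
    - {"grip": 0,"delta_pos": [0.0011,0.0049,0],"twist": 0}
    - {"grip": 0,"delta_pos": [0.0011,0.0049,0],"twist": 0}
    - {"grip": 0,"delta_pos": [0.0011,0.0049,0],"twist": 0}
    - {"grip": 0,"delta_pos": [0.0011,0.0049,0],"twist": 0}
    - {"grip": 0,"delta_pos": [0.0011,0.0049,0],"twist": 0}
    - {"grip": 0,"delta_pos": [0.0011,0.0049,0],"twist": 0}
    - {"grip": 0,"delta_pos": [0,0,0],"twist": 0}
    - {"grip": 0,"delta_pos": [0,0,0],"twist": 0}
    - {"grip": 0,"delta_pos": [0,0,0],"twist": 0}

```text
clock: 8.9
position: [0.5351, -0.0465, 0.0513]
ee_rot: [0.442, 0.553, 0.441, -0.552]
contact_force: [-0.2, 0.1, 5.7]
width: 0.0113
```

Emit:
step_arm:
  increments:
    - {"grip": 0,"delta_pos": [0.0005,0.0024,0],"twist": 0}
    - {"grip": 0,"delta_pos": [0.0005,0.0024,0],"twist": 0}
    - {"grip": 0,"delta_pos": [0.0006,0.0025,0],"twist": 0}
    - {"grip": 0,"delta_pos": [0.0006,0.0025,0],"twist": 0}
    - {"grip": 0,"delta_pos": [0.0002,0.001,0],"twist": 0}
    - {"grip": 0,"delta_pos": [0,0,0],"twist": 0}
    - {"grip": 0,"delta_pos": [0,0,0],"twist": 0}
    - {"grip": 0,"delta_pos": [0,0,0],"twist": 0}

```text
clock: 9.57
position: [0.5373, -0.0363, 0.0514]
ee_rot: [0.442, 0.553, 0.441, -0.552]
contact_force: [-0.4, -3.0, 5.1]
width: 0.0114
```

Emit:
step_arm:
  increments:
    - {"grip": 0,"delta_pos": [0.0005,0.002,0.0002],"twist": 0}
    - {"grip": 0,"delta_pos": [0,0,0],"twist": 0}
    - {"grip": 0,"delta_pos": [0,0,0],"twist": 0}

```text
clock: 9.82
position: [0.5377, -0.0341, 0.0514]
ee_rot: [0.442, 0.553, 0.441, -0.552]
contact_force: [0.4, -1.1, 5.5]
width: 0.0114
```

Emit:
step_arm:
  increments:
    - {"grip": 0,"delta_pos": [0.0005,0.002,0],"twist": 0}
    - {"grip": 0,"delta_pos": [0,0,0],"twist": 0}
    - {"grip": 0,"delta_pos": [0,0,0],"twist": 0}

```text
clock: 10.07
position: [0.538, -0.0325, 0.0514]
ee_rot: [0.442, 0.552, 0.441, -0.552]
contact_force: [-0.3, -1.9, 4.7]
width: 0.0114
```

Emit:
step_arm:
  increments:
    - {"grip": 0,"delta_pos": [0.0005,0.002,0],"twist": 0}
    - {"grip": 0,"delta_pos": [0,0,0],"twist": 0}
    - {"grip": 0,"delta_pos": [0,0,0],"twist": 0}

```text
clock: 10.32
position: [0.5384, -0.0307, 0.0514]
ee_rot: [0.442, 0.552, 0.441, -0.552]
contact_force: [-0.7, -2.4, 6.1]
width: 0.0114
```

Emit:
step_arm:
  increments:
    - {"grip": 0,"delta_pos": [0.0004,0.002,0],"twist": 0}
    - {"grip": 0,"delta_pos": [0,0,0],"twist": 0}
    - {"grip": 0,"delta_pos": [0,0,0],"twist": 0}

```text
clock: 10.57
position: [0.5388, -0.0287, 0.0514]
ee_rot: [0.442, 0.552, 0.441, -0.552]
contact_force: [-0.3, -2.8, 4.6]
width: 0.0113
```

Emit:
step_arm:
  increments:
    - {"grip": 0,"delta_pos": [0.0004,0.002,0],"twist": 0}
    - {"grip": 0,"delta_pos": [0,0,0],"twist": 0}
    - {"grip": 0,"delta_pos": [0,0,0],"twist": 0}

```text
clock: 10.82
position: [0.5392, -0.0267, 0.0514]
ee_rot: [-0.442, -0.552, -0.441, 0.552]
contact_force: [-0.9, -2.4, 5.0]
width: 0.011
```

Emit:
step_arm:
  increments:
    - {"grip": 0,"delta_pos": [0.0003,0.0015,0],"twist": 0}
    - {"grip": 0,"delta_pos": [0,0,0],"twist": 0}
    - {"grip": 0,"delta_pos": [0,0,0],"twist": 0}

```text
clock: 11.07
position: [0.5395, -0.0254, 0.0514]
ee_rot: [-0.442, -0.552, -0.441, 0.552]
contact_force: [-1.6, -3.0, 5.7]
width: 0.0112
```

Emit:
step_arm:
  increments:
    - {"grip": 0,"delta_pos": [0.0003,0.0012,0],"twist": 0}
    - {"grip": 0,"delta_pos": [0,0,0],"twist": 0}
    - {"grip": 0,"delta_pos": [0,0,0],"twist": 0}

```text
clock: 11.32
position: [0.5397, -0.0245, 0.0514]
ee_rot: [-0.442, -0.552, -0.441, 0.553]
contact_force: [-1.0, -4.6, 5.0]
width: 0.0112
```

Emit:
step_arm:
  increments:
    - {"grip": 0,"delta_pos": [0.0002,0.001,0],"twist": 0}
    - {"grip": 0,"delta_pos": [0,0,0],"twist": 0}
    - {"grip": 0,"delta_pos": [0,0,0],"twist": 0}

```text
clock: 11.57
position: [0.5399, -0.0237, 0.0514]
ee_rot: [-0.442, -0.552, -0.441, 0.553]
contact_force: [-0.5, -3.8, 5.3]
width: 0.0112
```

Emit:
step_arm:
  increments:
    - {"grip": 0,"delta_pos": [0.0002,0.001,0],"twist": 0}
    - {"grip": 0,"delta_pos": [0,0,0],"twist": 0}
    - {"grip": 0,"delta_pos": [0,0,0],"twist": 0}

```text
clock: 11.82
position: [0.5401, -0.0228, 0.0513]
ee_rot: [-0.442, -0.552, -0.441, 0.553]
contact_force: [-0.6, -4.0, 5.0]
width: 0.0109
```

Emit:
step_arm:
  increments:
    - {"grip": 0,"delta_pos": [0.0002,0.001,0],"twist": 0}
    - {"grip": 0,"delta_pos": [0,0,0],"twist": 0}
    - {"grip": 0,"delta_pos": [0,0,0],"twist": 0}

```text
clock: 12.07
position: [0.5403, -0.0218, 0.0514]
ee_rot: [-0.442, -0.552, -0.441, 0.553]
contact_force: [-1.2, -4.8, 6.1]
width: 0.0111
```

```bash
python3 - <<'E'
from m import *
a=snap('top','t5');b=snap('side','s5')
s=manip.get_state();print(s['clock'],s['position'],s['contact_force'])
A=cv2.resize(a['img'][180:255,176:276,::-1],None,fx=4,fy=4,interpolation=cv2.INTER_CUBIC)
A0=cv2.resize(load('t0')['img'][180:255,176:276,::-1],None,fx=4,fy=4,interpolation=cv2.INTER_CUBIC)
B=cv2.resize(b['img'][140:215,260:360,::-1],None,fx=4,fy=4,interpolation=cv2.INTER_CUBIC)
cv2.imwrite('pics/z6.png',np.clip(np.vstack([np.hstack([A0,A]),np.hstack([B,B*0])])*1.8,0,255).astype(np.uint8))
E
```

```text
12.1667 [ 0.54028514 -0.021768    0.0513614 ] [-0.57971407 -4.15310133  5.51565379]
```

View pics/z6.png

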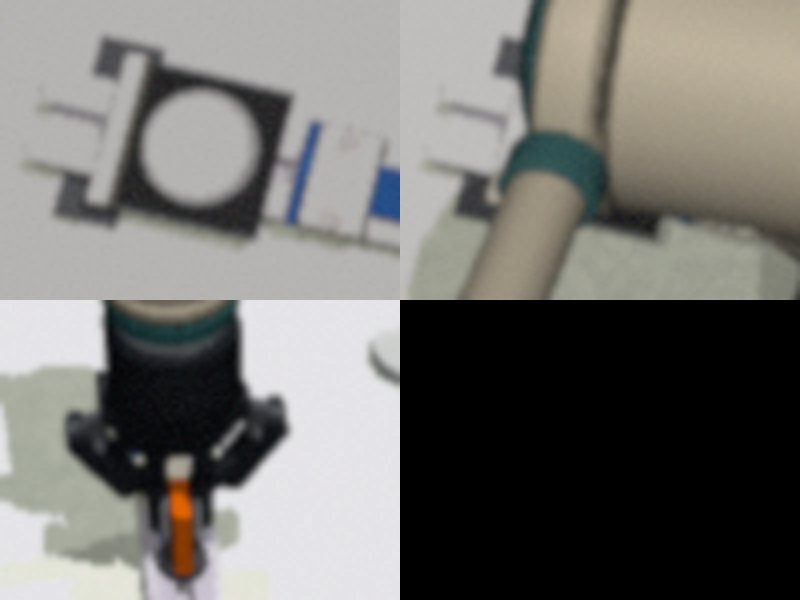

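The arm hides the clamp in the top view (only a sliver of blue at (685,218)), so I continue by feel in small steps.

Emit:
step_arm:
  increments:
    - {"grip": 0,"delta_pos": [0.0002,0.001,0],"twist": 0}
    - {"grip": 0,"delta_pos": [0,0,0],"twist": 0}
    - {"grip": 0,"delta_pos": [0,0,0],"twist": 0}

```text
clock: 12.42
position: [0.5405, -0.0208, 0.0514]
ee_rot: [-0.442, -0.552, -0.441, 0.553]
contact_force: [-0.6, -4.7, 5.1]
width: 0.0116
```

Emit:
step_arm:
  increments:
    - {"grip": 0,"delta_pos": [0.0002,0.0008,0],"twist": 0}
    - {"grip": 0,"delta_pos": [0,0,0],"twist": 0}
    - {"grip": 0,"delta_pos": [0,0,0],"twist": 0}

```text
clock: 12.67
position: [0.5406, -0.0201, 0.0514]
ee_rot: [-0.442, -0.552, -0.441, 0.553]
contact_force: [-0.5, -5.1, 5.4]
width: 0.0115
```

Emit:
step_arm:
  increments:
    - {"grip": 0,"delta_pos": [0.0002,0.0008,0],"twist": 0}
    - {"grip": 0,"delta_pos": [0,0,0],"twist": 0}
    - {"grip": 0,"delta_pos": [0,0,0],"twist": 0}

```text
clock: 12.92
position: [0.5409, -0.0193, 0.0514]
ee_rot: [-0.442, -0.552, -0.441, 0.553]
contact_force: [-0.7, -5.1, 4.8]
width: 0.0109
```

Emit:
step_arm:
  increments:
    - {"grip": 0,"delta_pos": [0.0002,0.0008,0],"twist": 0}
    - {"grip": 0,"delta_pos": [0,0,0],"twist": 0}
    - {"grip": 0,"delta_pos": [0,0,0],"twist": 0}

```text
clock: 13.17
position: [0.541, -0.0186, 0.0514]
ee_rot: [-0.442, -0.552, -0.441, 0.553]
contact_force: [-0.6, -4.5, 5.5]
width: 0.0111
```

Emit:
step_arm:
  increments:
    - {"grip": 0,"delta_pos": [0.0001,0.0006,0],"twist": 0}
    - {"grip": 0,"delta_pos": [0,0,0],"twist": 0}
    - {"grip": 0,"delta_pos": [0,0,0],"twist": 0}

```text
clock: 13.42
position: [0.5412, -0.018, 0.0514]
ee_rot: [-0.442, -0.552, -0.441, 0.553]
contact_force: [-1.0, -6.0, 6.0]
width: 0.0112
```

Emit:
step_arm:
  increments:
    - {"grip": 0,"delta_pos": [0.0001,0.0006,0],"twist": 0}
    - {"grip": 0,"delta_pos": [0,0,0],"twist": 0}
    - {"grip": 0,"delta_pos": [0,0,0],"twist": 0}

```text
clock: 13.67
position: [0.5413, -0.0174, 0.0514]
ee_rot: [-0.442, -0.552, -0.441, 0.553]
contact_force: [-0.6, -4.3, 5.3]
width: 0.0113
```

Emit:
step_arm:
  increments:
    - {"grip": 0,"delta_pos": [0.0001,0.0006,0],"twist": 0}
    - {"grip": 0,"delta_pos": [0,0,0],"twist": 0}
    - {"grip": 0,"delta_pos": [0,0,0],"twist": 0}

```text
clock: 13.92
position: [0.5414, -0.0169, 0.0514]
ee_rot: [-0.442, -0.552, -0.441, 0.553]
contact_force: [-0.0, -6.2, 4.9]
width: 0.0112
```

Emit:
step_arm:
  increments:
    - {"grip": 0,"delta_pos": [0.0001,0.0006,0],"twist": 0}
    - {"grip": 0,"delta_pos": [0,0,0],"twist": 0}
    - {"grip": 0,"delta_pos": [0,0,0],"twist": 0}

```text
clock: 14.17
position: [0.5415, -0.0163, 0.0513]
ee_rot: [-0.442, -0.552, -0.441, 0.553]
contact_force: [-0.5, -5.4, 5.5]
width: 0.0109
```

Emit:
step_arm:
  increments:
    - {"grip": 0,"delta_pos": [0.0001,0.0006,0],"twist": 0}
    - {"grip": 0,"delta_pos": [0,0,0],"twist": 0}
    - {"grip": 0,"delta_pos": [0,0,0],"twist": 0}

```text
clock: 14.42
position: [0.5417, -0.0157, 0.0514]
ee_rot: [-0.442, -0.552, -0.441, 0.553]
contact_force: [-0.8, -5.2, 5.0]
width: 0.0113
```

Emit:
step_arm:
  increments:
    - {"grip": 0,"delta_pos": [0.0001,0.0006,0],"twist": 0}
    - {"grip": 0,"delta_pos": [0,0,0],"twist": 0}
    - {"grip": 0,"delta_pos": [0,0,0],"twist": 0}

```text
clock: 14.67
position: [0.5418, -0.0151, 0.0514]
ee_rot: [-0.442, -0.552, -0.441, 0.553]
contact_force: [-0.9, -5.4, 4.4]
width: 0.011
```

Emit:
step_arm:
  increments:
    - {"grip": 0,"delta_pos": [0.0001,0.0006,0],"twist": 0}
    - {"grip": 0,"delta_pos": [0,0,0],"twist": 0}
    - {"grip": 0,"delta_pos": [0,0,0],"twist": 0}

```text
clock: 14.92
position: [0.5419, -0.0145, 0.0513]
ee_rot: [-0.442, -0.552, -0.441, 0.553]
contact_force: [0.0, -5.8, 5.9]
width: 0.011
```

Emit:
step_arm:
  increments:
    - {"grip": 0,"delta_pos": [0.0001,0.0006,0],"twist": 0}
    - {"grip": 0,"delta_pos": [0,0,0],"twist": 0}
    - {"grip": 0,"delta_pos": [0,0,0],"twist": 0}

```text
clock: 15.17
position: [0.542, -0.014, 0.0514]
ee_rot: [-0.442, -0.552, -0.441, 0.553]
contact_force: [-0.5, -5.6, 5.4]
width: 0.0116
```

Emit:
step_arm:
  increments:
    - {"grip": 0,"delta_pos": [0.0001,0.0006,0],"twist": 0}
    - {"grip": 0,"delta_pos": [0,0,0],"twist": 0}
    - {"grip": 0,"delta_pos": [0,0,0],"twist": 0}

```text
clock: 15.42
position: [0.5421, -0.0137, 0.0513]
ee_rot: [-0.443, -0.551, -0.441, 0.553]
contact_force: [0.4, -5.2, 4.8]
width: 0.0111
```

Emit:
step_arm:
  increments:
    - {"grip": 0,"delta_pos": [0.0001,0.0006,0],"twist": 0}
    - {"grip": 0,"delta_pos": [0,0,0],"twist": 0}
    - {"grip": 0,"delta_pos": [0,0,0],"twist": 0}

```text
clock: 15.67
position: [0.5421, -0.0136, 0.0514]
ee_rot: [-0.443, -0.551, -0.441, 0.553]
contact_force: [-1.1, -8.5, 5.6]
width: 0.0114
```

Emit:
step_arm:
  increments:
    - {"grip": 0,"delta_pos": [0.0001,0.0006,0],"twist": 0}
    - {"grip": 0,"delta_pos": [0,0,0],"twist": 0}
    - {"grip": 0,"delta_pos": [0,0,0],"twist": 0}

```text
clock: 15.92
position: [0.5421, -0.0135, 0.0514]
ee_rot: [-0.443, -0.551, -0.441, 0.553]
contact_force: [-1.5, -9.2, 5.2]
width: 0.0111
```

Hard stop: y is stuck at about -0.0136 while the force rises to 9 N. Next is the quarter turn. The pickup numbers put the stud's axis about 2.5 mm behind the TCP along the wing, so I turn on an arc and watch the force at each step.

Emit:
step_arm:
  increments:
    - {"grip": 0,"delta_pos": [0,0,0],"twist": 0}
    - {"grip": 0,"delta_pos": [0,0,0],"twist": 0}
    - {"grip": 0,"delta_pos": [-0.00022,2e-05,0],"twist": 5}
    - {"grip": 0,"delta_pos": [-0.00022,2e-05,0],"twist": 5}
    - {"grip": 0,"delta_pos": [-0.00022,2e-05,0],"twist": 5}
    - {"grip": 0,"delta_pos": [0,0,0],"twist": 0}
    - {"grip": 0,"delta_pos": [0,0,0],"twist": 0}
  force: 100

```text
clock: 16.5
position: [0.5419, -0.0136, 0.0515]
ee_rot: [0.512, 0.488, 0.509, -0.491]
contact_force: [-1.3, -9.5, 5.3]
width: 0.0106
```

```bash
cat > st.py <<'E'
from h import *
s=manip.get_state();a=np.radians(77.3);ux=np.array([np.cos(a),np.sin(a)]);un=np.array([-ux[1],ux[0]])
q=s['ee_rot'];q=q*np.sign(q[0]);f=s['contact_force'];p=s['position'][:2]-[.5425,-.0144]
print('yaw %.2f q6 %.2f Fa %.1f Fp %.1f Fz %.1f Mz %.3f along %.2f perp %.2f z %.2f'%(90-2*np.degrees(np.arctan2(q[1],q[0])),s['qpos'][5],f[:2]@ux,f[:2]@un,f[2],s['moment'][2],1e3*p@ux,1e3*p@un,1e3*s['position'][2]),s['moment'].round(2))
E
python3 st.py
```

```text
yaw 2.67 q6 -0.19 Fa -9.6 Fp -0.8 Fz 5.3 Mz -0.034 along 0.65 perp 0.75 z 51.46 [-1.79  0.12 -0.03]
```

Emit:
step_arm:
  increments:
    - {"grip": 0,"delta_pos": [-0.0002,-4e-05,0],"twist": 5}
    - {"grip": 0,"delta_pos": [-0.0002,-4e-05,0],"twist": 5}
    - {"grip": 0,"delta_pos": [-0.0002,-4e-05,0],"twist": 5}
    - {"grip": 0,"delta_pos": [0,0,0],"twist": 0}
    - {"grip": 0,"delta_pos": [0,0,0],"twist": 0}

```text
clock: 16.92
position: [0.5409, -0.0137, 0.0514]
ee_rot: [0.571, 0.417, 0.569, -0.42]
contact_force: [-1.6, -10.2, 5.1]
width: 0.0109
```

```bash
python3 st.py
```

```text
yaw 17.69 q6 -0.45 Fa -10.3 Fp -0.7 Fz 5.1 Mz 0.104 along 0.31 perp 1.74 z 51.40 [-1.68  0.19  0.1 ]
```

Emit:
step_arm:
  increments:
    - {"grip": 0,"delta_pos": [-0.0002,-0.0001,0],"twist": 5}
    - {"grip": 0,"delta_pos": [-0.0002,-0.0001,0],"twist": 5}
    - {"grip": 0,"delta_pos": [-0.0002,-0.0001,0],"twist": 5}
    - {"grip": 0,"delta_pos": [0,0,0],"twist": 0}
    - {"grip": 0,"delta_pos": [0,0,0],"twist": 0}

```text
clock: 17.33
position: [0.5401, -0.014, 0.0514]
ee_rot: [0.62, 0.339, 0.619, -0.342]
contact_force: [-1.7, -9.5, 4.8]
width: 0.0106
```

```bash
python3 st.py
```

```text
yaw 32.71 q6 -0.71 Fa -9.6 Fp -0.4 Fz 4.8 Mz 0.185 along -0.18 perp 2.42 z 51.38 [-1.69  0.21  0.19]
```

Emit:
step_arm:
  increments:
    - {"grip": 0,"delta_pos": [-0.00017,-0.00013,0],"twist": 5}
    - {"grip": 0,"delta_pos": [-0.00017,-0.00013,0],"twist": 5}
    - {"grip": 0,"delta_pos": [-0.00017,-0.00013,0],"twist": 5}
    - {"grip": 0,"delta_pos": [0,0,0],"twist": 0}
    - {"grip": 0,"delta_pos": [0,0,0],"twist": 0}

```text
clock: 17.75
position: [0.5394, -0.0147, 0.0514]
ee_rot: [0.659, 0.255, 0.658, -0.259]
contact_force: [-2.8, -11.1, 5.1]
width: 0.011
```

```bash
python3 st.py
```

```text
yaw 47.74 q6 -0.98 Fa -11.4 Fp 0.3 Fz 5.1 Mz 0.140 along -1.00 perp 2.92 z 51.38 [-1.78  0.31  0.14]
```

Emit:
step_arm:
  increments:
    - {"grip": 0,"delta_pos": [-0.00013,-0.00023,0],"twist": 5}
    - {"grip": 0,"delta_pos": [-0.00013,-0.00023,0],"twist": 5}
    - {"grip": 0,"delta_pos": [-0.00013,-0.00023,0],"twist": 5}
    - {"grip": 0,"delta_pos": [0,0,0],"twist": 0}
    - {"grip": 0,"delta_pos": [0,0,0],"twist": 0}

```text
clock: 18.17
position: [0.5388, -0.0156, 0.0514]
ee_rot: [0.687, 0.166, 0.687, -0.171]
contact_force: [-2.7, -11.7, 5.8]
width: 0.0103
```

```bash
python3 st.py
```

```text
yaw 62.76 q6 -1.24 Fa -12.0 Fp 0.1 Fz 5.8 Mz 0.197 along -1.94 perp 3.32 z 51.39 [-1.94  0.38  0.2 ]
```

Emit:
step_arm:
  increments:
    - {"grip": 0,"delta_pos": [-0.0001,-0.00028,0],"twist": 5}
    - {"grip": 0,"delta_pos": [-0.0001,-0.00028,0],"twist": 5}
    - {"grip": 0,"delta_pos": [-0.0001,-0.00028,0],"twist": 5}
    - {"grip": 0,"delta_pos": [0,0,0],"twist": 0}
    - {"grip": 0,"delta_pos": [0,0,0],"twist": 0}

```text
clock: 18.58
position: [0.5384, -0.0165, 0.0514]
ee_rot: [0.703, 0.075, 0.703, -0.08]
contact_force: [-2.8, -11.6, 5.8]
width: 0.0109
```

```bash
python3 st.py; python3 - <<'E'
from h import *
b=snap('side','s6')
B=cv2.resize(b['img'][140:215,260:360,::-1],None,fx=6,fy=6,interpolation=cv2.INTER_CUBIC)
cv2.imwrite('pics/z7.png',np.clip(B*1.8,0,255).astype(np.uint8))
E
```

```text
yaw 77.77 q6 -1.50 Fa -11.9 Fp 0.2 Fz 5.8 Mz 0.215 along -2.97 perp 3.52 z 51.39 [-1.99  0.4   0.21]
```

View pics/z7.png

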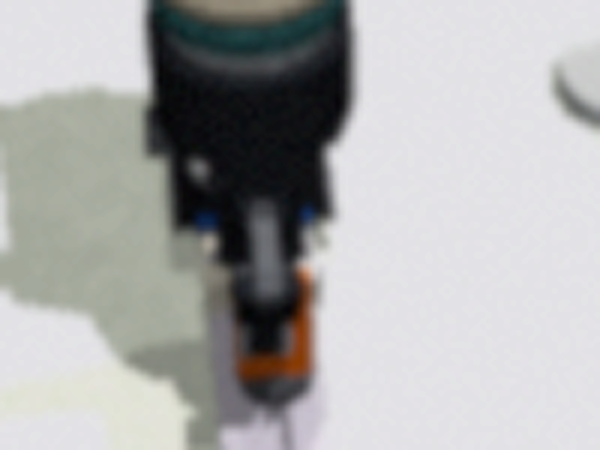

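The wing is now across the rail at about (275,330), slightly right of the pads, with yaw turned 90° and a torque of about 0.2 Nm. I ease off the push a little, then open partly.

Emit:
step_arm:
  increments:
    - {"grip": 0,"delta_pos": [0,-0.0002,0],"twist": 0}
    - {"grip": 0,"delta_pos": [0,-0.0002,0],"twist": 0}
    - {"grip": 0,"delta_pos": [0,0,0],"twist": 0}
    - {"grip": 0,"delta_pos": [0,0,0],"twist": 0}

```text
clock: 18.97
position: [0.5384, -0.0165, 0.0514]
ee_rot: [0.703, 0.076, 0.703, -0.079]
contact_force: [-3.0, -10.8, 6.0]
width: 0.0109
```

```bash
python3 st.py
```

```text
yaw 77.73 q6 -1.50 Fa -11.2 Fp 0.5 Fz 6.0 Mz 0.122 along -2.98 perp 3.49 z 51.41 [-1.83  0.44  0.12]
```

Emit:
step_arm:
  increments:
    - {"grip": 0.1,"delta_pos": [0,-0.0003,0],"twist": 0}
    - {"grip": 0.2,"delta_pos": [0,0,0],"twist": 0}
    - {"grip": 0.3,"delta_pos": [0,0,0],"twist": 0}
    - {"grip": 0.35,"delta_pos": [0,0,0],"twist": 0}
    - {"grip": 0.35,"delta_pos": [0,0,0],"twist": 0}
    - {"grip": 0.35,"delta_pos": [0,0,0],"twist": 0}

```text
clock: 19.47
position: [0.5389, -0.0134, 0.0509]
ee_rot: [0.702, 0.079, 0.703, -0.078]
contact_force: [-0.7, -0.4, 0.8]
width: 0.0298
```

```bash
python3 st.py
```

```text
yaw 77.21 q6 -1.50 Fa -0.5 Fp 0.6 Fz 0.8 Mz -0.033 along 0.18 perp 3.78 z 50.88 [-0.01 -0.04 -0.03]
```

Emit:
step_arm:
  increments:
    - {"grip": 0.35,"delta_pos": [0,0,0.01],"twist": 0}
    - {"grip": 0.35,"delta_pos": [0,0,0.02],"twist": 0}
    - {"grip": 0.35,"delta_pos": [0,0,0.035],"twist": 0}
    - {"grip": 0.35,"delta_pos": [0,0,0.035],"twist": 0}
    - {"grip": 0.35,"delta_pos": [0,0,0.035],"twist": 0}
    - {"grip": 0.35,"delta_pos": [-0.015,-0.03,0.01],"twist": 0}
    - {"grip": 0.35,"delta_pos": [-0.015,-0.03,0],"twist": 0}
    - {"grip": 0.35,"delta_pos": [-0.015,-0.03,0],"twist": 0}
    - {"grip": 0.35,"delta_pos": [-0.015,-0.03,0],"twist": 0}
    - {"grip": 0.35,"delta_pos": [-0.015,-0.03,0],"twist": 0}

```text
clock: 20.3
position: [0.4634, -0.1648, 0.1973]
ee_rot: [0.703, 0.078, 0.702, -0.078]
contact_force: [0.7, -0.6, -1.7]
width: 0.0297
```

Emit:
step_arm:
  increments:
    - {"grip": 0.35,"delta_pos": [-0.015,-0.03,0],"twist": 0}
    - {"grip": 0.35,"delta_pos": [-0.015,-0.03,0],"twist": 0}
    - {"grip": 0.35,"delta_pos": [-0.015,-0.03,0],"twist": 0}
    - {"grip": 0.35,"delta_pos": [-0.015,-0.03,0],"twist": 0}
    - {"grip": 0.35,"delta_pos": [0,-0.03,0],"twist": 0}
    - {"grip": 0.35,"delta_pos": [0,0,0],"twist": 0}
    - {"grip": 0.35,"delta_pos": [0,0,0],"twist": 0}

```text
clock: 20.88
position: [0.404, -0.3152, 0.1967]
ee_rot: [0.703, 0.079, 0.702, -0.079]
contact_force: [-0.0, 0.8, -0.2]
width: 0.0299
```

```bash
python3 - <<'E'
from h import *
a=snap('top','t7');b=snap('side','s7')
R=lambda im,s:cv2.resize(im[...,::-1],None,fx=s,fy=s,interpolation=cv2.INTER_CUBIC)
W=np.zeros((600,800,3),np.uint8)
W[:300,:400]=R(load('t0')['img'][180:255,176:276],4);W[:300,400:]=R(a['img'][180:255,216-40:316-40],4)
W[300:,:400]=R(b['img'][140:215,250:350],4);W[300:500,400:720]=R(a['img'],.5)
cv2.imwrite('pics/z8.png',np.clip(W*1.8,0,255).astype(np.uint8))
for i,j in(('t0','t7'),('s0','s7')):
    d=np.abs(load(i)['img'].astype(int)-load(j)['img']).max(2)
    print(i,{n:int((d[y-12:y+12,x-12:x+12]>25).sum()) for n,(x,y) in (dict(dish=(223,126),box=(341,121),jar=(286,332)) if i=='t0' else dict(dish=(363,154),box=(402,209),jar=(233,214))).items()})
E
```

```text
t0 {'dish': 0, 'box': 0, 'jar': 0}
s0 {'dish': 0, 'box': 0, 'jar': 64}
```

View pics/z8.png

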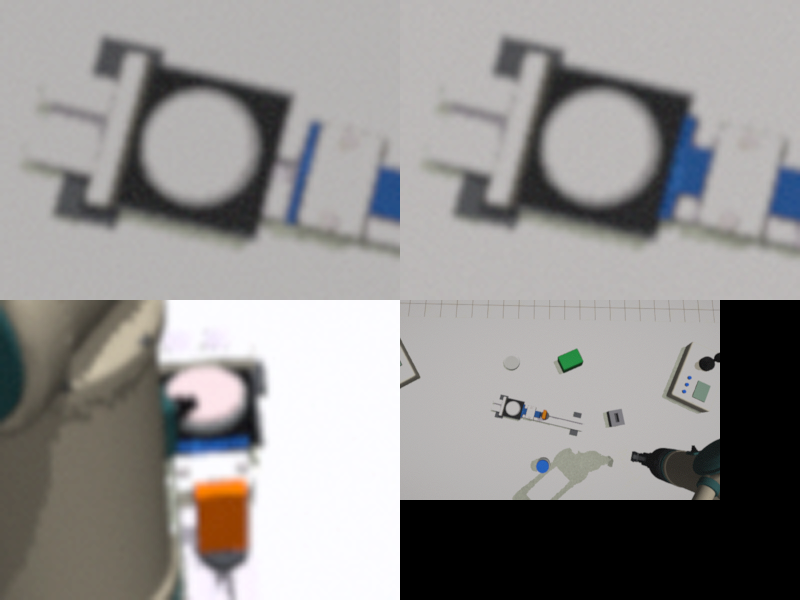

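The blue pusher bar now sits against the dish frame (gap closed at (680,170)), and the wing stands across the rail. One numeric check of the angle and of any drift, then I hand in.

```bash
python3 - <<'E'
from h import *
for t in ('t7','t8'):
    d=load(t) if t=='t7' else snap('top',t)
    c=cv2.resize(d['img'][215:250,270:310],None,fx=8,fy=8,interpolation=cv2.INTER_CUBIC);h=cv2.cvtColor(c,cv2.COLOR_RGB2HSV)
    m=cv2.inRange(h,(5,130,80),(25,255,255));p=max(cv2.findContours(m,0,1)[0],key=cv2.contourArea)
    B=(cv2.boxPoints(cv2.minAreaRect(p))+.5)/8-.5+[270,215];W=back(d,B,.0856)
    e=W[1]-W[0],W[2]-W[1];L=max(e,key=np.linalg.norm)
    print(t,'centre',W.mean(0).round(4),'sizes',[round(np.linalg.norm(x),4) for x in e],'bar yaw',np.degrees(np.arctan2(L[1],L[0]))%180)
manip.sign_off(); print(manip.get_state()['clock'])
E
```

```text
t7 centre [ 0.5429 -0.019   0.0856] sizes [np.float64(0.0305), np.float64(0.0118)] bar yaw 167.87889223178098
t8 centre [ 0.5429 -0.0191  0.0856] sizes [np.float64(0.0307), np.float64(0.0118)] bar yaw 168.07281439151865
the job is handed in; nothing more can be done
the job is handed in; nothing more can be done
```

The stud is locked across the slot with the shoe closed against the dish frame, and the job is handed in. The robot's clock was about 21 s at hand-in.

**What I did:** I lifted the stud from its block and lowered it into the open stretch of the slot. The collar sat down at the height I had predicted. I slid it against the shoe until the hard stop, turned it 90° while holding the shoe closed, then released it and moved the arm away.

**Last checks:**
- **Push force:** the wrist force along the rail peaked at about 12 N in the readings, which includes friction, so the shoe stayed under 20 N.
- **Shoe:** the last pictures show the gap between the blue bar and the dish frame closed.
- **Lock:** the wing measures about 168° against 167.3° for exactly across. Two pictures taken just after release put the stud in the same place within 0.1 mm.
- **Bystanders:** the bottle, dish and box look unchanged from above. In the side view the spot around the bottle did change. The arm appears to be in front of it there, so I relied on the top view.
- **Disagreement:** the hard stop came about 4.7 mm further along the rail than the first picture suggested. An estimated 2.5 mm offset of the stud in the grip plus the 2 mm camera error accounts for it.

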